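Load the curing box and change the supply over

TASK

Put all the rubber heel blocks on the bench into the open curing box, each lying flat on the box floor and none on top of another, then shut the lid and swing the hasp right over onto its catch. Once the box is fastened, change the supply over from the finishing machine to the curing box: bring the lever of the changeover switch from the right to upright, which is off, leave it standing there for a good two seconds, then push it all the way to the left. Do not knock the glue bottle over.

Things in the scene. Friction and masses are not known exactly. Their poses are not given: they have to be found in the camera images.
- curer: shallow grey metal curing box fixed on the robot's left: outside 246 (x) by 186 (y) by 55 mm high, walls 8 mm, inner floor 6 mm above the bench. Origin: centre of its underside; x away from the robot, y to the robot's left, z up (turned up to 0.2 rad). Lid hinged along its +y side; hasp at the middle of its -y side on a bracket 44 mm wide standing 16 mm out
- lid (a joint): grey lid, plate 246 by 186 by 8 mm, hinged along x at y +93, z 55 mm of the box (hinge line in its underside). 0 = shut (top then 63 mm above bench), pi/2 = upright, 1.85 = stop; starts just past upright, leaning to +y. Stiff: stays where left, needs pushing all the way down (about 4 N at the edge). Catch: steel loop 26 mm wide, 15 mm tall on its top, 38 mm from the free edge
- lid_edge (a point): middle of the lid's free edge, 186 mm from the hinge, half-way through its thickness
- hasp (a joint): steel strap 34 mm wide, 90 long, 3 thick, hinged along x at x 0, y -100, z 63 mm of the box. 0 = flat on the shut lid, pointing to +y, slot over the catch; pi/2 = upright, 2.2 = stop; starts a little past upright, leaning to -y away from the box. Stays where left; about 1 N moves it. Its slot runs 35 to 63 mm from the hinge; beyond that the end is plain plate
- hasp_tip (a point): middle of the hasp's free end, 90 mm from its hinge
- switchbox: grey housing of the changeover switch, fixed on the robot's right: 110 mm (x) by 130 mm (y) by 55 mm high. Origin: centre of its underside; x points away from the robot, y to the robot's left, z up (turned up to 0.25 rad). The lever stands out of the middle of its top
- changeover (a joint): switch lever, swinging left and right about an x-parallel line at the middle of the housing's top (z 55 mm). 0 = upright = off; -0.7 = right stop (housing's -y, finishing machine), where it starts; +0.7 = left stop (+y, curing box). Black round handle 20 mm thick, from 20 to 105 mm from the pivot. Friction holds it wherever it is left; no spring or click; about 2 N moves it
- changeover_tip (a point): top end of the lever, on its axis, 105 mm from the pivot
- heel1: rubber heel block, D-shaped: 48 mm wide (x), 62 long (y), 30 thick (z), black with a thin brown layer and five nail dots on top; flat parallel sides from its square end (y -31 to +7 mm), then a half-round end of 24 mm radius (to y +31 mm). Origin: middle of the block; square end roughly towards the right at the start. About 90 g. Two to four are present; an absent one reads None
- heel2: rubber heel block, D-shaped: 48 mm wide (x), 62 long (y), 30 thick (z), black with a thin brown layer and five nail dots on top; flat parallel sides from its square end (y -31 to +7 mm), then a half-round end of 24 mm radius (to y +31 mm). Origin: middle of the block; square end roughly towards the right at the start. About 90 g. Two to four are present; an absent one reads None
- heel3: rubber heel block, D-shaped: 48 mm wide (x), 62 long (y), 30 thick (z), black with a thin brown layer and five nail dots on top; flat parallel sides from its square end (y -31 to +7 mm), then a half-round end of 24 mm radius (to y +31 mm). Origin: middle of the block; square end roughly towards the right at the start. About 90 g. Two to four are present; an absent one reads None
- heel4: rubber heel block, D-shaped: 48 mm wide (x), 62 long (y), 30 thick (z), black with a thin brown layer and five nail dots on top; flat parallel sides from its square end (y -31 to +7 mm), then a half-round end of 24 mm radius (to y +31 mm). Origin: middle of the block; square end roughly towards the right at the start. About 90 g. Two to four are present; an absent one reads None
- tin: bystander: round flat steel polish tin, 58 mm across, 24 mm high, among the heel blocks. Origin at the centre of its underside
- sanding_block: bystander: plain rectangular cork sanding block, 44 mm (x) by 74 mm (y) by 26 mm high, among the heel blocks. Origin at the centre of its underside
- glue_bottle: bystander: white glue bottle, 60 mm across, 150 mm tall, standing on the bench at the robot's right, nearer than the switch. Origin at the centre of its underside
Things that resemble listed ones, but are neither listed nor needed, are in the scene too. What is shaped like the heel3 but yellow is not meant.

How it is judged:
On the way, in this order (a step that is already met when the one before it is completed fails the run):
1. all the heel blocks lie flat on the floor of the curing box (x of heel1 in the frame of curer between -0.1 and 0.1 m and y of heel1 in the frame of curer between -0.07 and 0.07 m and z of heel1 in the frame of curer between 0.012 and 0.03 m and angle between the z axis of each of heel1, heel2, heel3, heel4 and the z axis of curer, either way round below 0.2 rad and x of heel2 in the frame of curer between -0.1 and 0.1 m and y of heel2 in the frame of curer between -0.07 and 0.07 m and z of heel2 in the frame of curer between 0.012 and 0.03 m and x of heel3 in the frame of curer between -0.1 and 0.1 m and y of heel3 in the frame of curer between -0.07 and 0.07 m and z of heel3 in the frame of curer between 0.012 and 0.03 m and x of heel4 in the frame of curer between -0.1 and 0.1 m and y of heel4 in the frame of curer between -0.07 and 0.07 m and z of heel4 in the frame of curer between 0.012 and 0.03 m), for 0.3 s.
2. the lid is shut (value of joint lid below 0.05 rad), for 0.2 s.
3. the hasp is over the catch (value of joint lid below 0.05 rad and value of joint hasp below 0.1 rad), for 0.2 s.
4. the changeover lever rests upright, off, for two seconds (value of joint changeover between -0.15 and 0.15 rad), for 1.8 s.
5. the changeover lever is fully to the left (value of joint changeover above 0.6 rad), for 0.2 s.
At the end, for the whole second after the job is handed in: every heel block present lies flat (within 0.2 rad, either face up) on the floor of the curing box, none on another; lid within 0.05 rad of shut; hasp within 0.1 rad of flat; lever beyond 0.6 rad to the left (all of step 1 and all of step 3 and value of joint changeover above 0.6 rad); the robot touches nothing.
It fails at once if the glue bottle is knocked over (angle between glue_bottle's own z axis and vertical above 0.6 rad).
It fails at once if the curing box is switched on while its lid is not shut (value of joint changeover above 0.4 rad and value of joint lid above 0.1 rad).
Of heel1, heel2, heel3, heel4 only 2 to 4 are there at a start; the rules pass over those that are not, and their reading is None.
At some moment in a run one of heel1, heel2, heel3, heel4 may be knocked a few centimetres aside while the robot is not near it.
Once in a run the grip may slacken for a moment while it holds something.
It also fails if it takes over 210 s, if anything falls off the work surface, if the arm or the gripper's body presses on something with over 40 N, if the wrist force passes 120 N, or if a joint passes its speed limit or range.

ROBOT

A 7-joint arm with a two-finger parallel gripper is mounted at the origin on the work surface. World frame = base frame: x ahead of the robot, y to its left, z up, the work surface at z = 0. Lengths are in m, angles in rad, forces in N, time in s.
With the tool pointing down it reaches from about 0.4 to 0.85 m from the base axis. Payload 4.5 kg.
Tool frame: the origin (TCP) lies where the fingers leave the gripper's body, on its centre line; the fingertips stand 64 mm ahead of it and the grasp point (between the pads) lies 45 mm ahead of it; z points along the fingers, y is the line along which they close (so a half turn about z gives the same grasp; the last joint's range is limited). The gripper opens to 88 mm and grips with 3 to 60 N. Pads are 18 mm wide; open, the fingers measure 123 mm over their backs; the gripper's body (75 mm by 187 mm) begins 45 mm behind the grasp point.
Start: joints at [1.365, 0.689, -0.195, 1.565, 0.157, 0.902, -0.215], TCP at [0.148, -0.607, 0.303] pointing down, gripper open.
Joint ranges: [-3.01, 3.01], [-0.46, 2.08], [-1.47, 1.51], [0.13, 2.56], [-1, 4.14], [0.04, 2.09], [-2.66, 2.66]. Speed limits (rad/s): [2.57, 2.57, 3.14, 3.14, 3.14, 3.14, 3.14].

INTERFACE

Orientations are given as a unit quaternion [x, y, z, w].
In Python, from plant import r gives the robot as it stands.
- The arm moves only by the tool play_rows, never from a script. Its arguments are lists of equal length, an entry for each row: "translation": the shift along the tool's x, y, z in m, a list of three; "delta_rot": the turn, a rotation vector about the tool's x, y, z in degrees, a list of three; "grip": the opening, from -1 (shut) to 1 (fully open). In form: {"translation": [[x, y, z], ...], "delta_rot": [[rx, ry, rz], ...], "grip": [grip, ...]}. A call has 1 to 20 rows; each row shifts and turns the commanded pose from where the row before left it, along the tool's axes as they then stand; what a row does not reach is not made up. A row lasts 1/8 s, in which the tool goes at most 62.5 mm and 10.7 degrees, less where a joint would pass 70% of its speed; a pose out of reach is approached as far as the arm can. A call with a gripper value outside its range is refused whole. The fingers move at their own pace and stop on an object; "squeeze" is the grip in N (left out, the last holds). Time passes only in rows, so rows that do not move let the fingers close. It gives the time, the measured TCP pose, the force, the opening and the grip force at its end, in the units of the state.
- r.get_state(): the state, without advancing time (a new reading comes with each control period).
- r.snapshot(name): name is "side" or "top" or "wrist"; returns the picture (420x560x3 uint8, blue, green, red); there is no depth.
- r.get_calibration(name): a dict with "intrinsics" (3x3 intrinsics, pixels), "eye" and "rotation" of the camera in the world. Camera axes: x right, y up, looking along -z (the intrinsics and any distortion apply to the point x, -y, -z); pixel columns grow to the right and rows downward; lengths in m; the calibration is good to about 2 mm. A picture is of the moment at which its call begins: read the wrist's pose just before it. get_calibration takes no time and is no camera call; for the wrist camera it gives the pose at the moment of the call.
- r.finish_job(): hands the job in; it is judged then, once.
Trained networks look in the newest picture that a camera, given by its name, has taken for a name from the list of things; names that differ only in an ending like _2 or _b are one class to them, and where a whole thing is asked for, a point or a joint stands for the part that bears it (a point fixed in the world has none). Each returns a list of dicts, best first, with "confidence" (0 to 1); they miss things now and then, are a little off and sometimes report something else, mostly with a low value. They report only what shows in the picture. A call takes as long as a camera call. They do not tell look-alikes from the thing itself.
- r.look_for(camera, target): "point" ([x, y, z] in m, in world coordinates, good to about 4 mm: the middle of the surface that is visible of it).
- r.silhouettes(camera, target): "pixels" (420x560 bool, what is visible of it).
The state is a dict: "clock": time; "q": joint angles; "qd": joint speeds; "joint_torque": joint torques, N m; "tool_pos": TCP position; "eef_rot": TCP orientation; "contact_force": force on the tool from outside, world axes, zero at the start; "moment": the same for the moment, N m; "opening": opening from 0.0 (shut) to 1.0 (fully open); "finger_force": force on a finger pad.
Only numpy, scipy, OpenCV 4.12 (cv2) and the standard library are available. Lean on these libraries where they do the work, as an engineer would, in place of code of your own. Each camera call takes 0.05 s, during which the arm holds its last target. There are 200 camera calls.

## Working session

There is one attempt and no reset: what is moved stays moved. The work goes in short steps, Python scripts to look and compute and a tool call to move; the robot and the scene stay as the last step left them, time stands still between calls to the robot, and variables do not carry over. Pictures are saved under pics/ and viewed, at most 17 in all, crops included, and the job is handed in when it is done.

Besides the shell and the picture viewer there is one more tool, called after "Emit:" by a JSON object that holds its "name" and its "arguments", one argument or row to a line. play_rows: Moves the arm, as the interface text tells. Its arguments: {"type":"object","properties":{"translation":{"type":"array","items":{"type":"array","items":{"type":"number"}}},"delta_rot":{"type":"array","items":{"type":"array","items":{"type":"number"}}},"grip":{"type":"array","items":{"type":"number"}},"squeeze":{"type":"number"}},"required":["translation","delta_rot","grip"]}

```bash
ls; mkdir -p pics
cat > h.py <<'E'
import numpy as np, cv2
from scipy.spatial.transform import Rotation as R
from plant import r
def proj(cam,P):
    c=r.get_calibration(cam);K=np.array(c["intrinsics"]);p=np.array(c["rotation"]).T@(np.array(P)-np.array(c["eye"]))
    p=K@np.array([p[0],-p[1],-p[2]]);return p[:2]/p[2]
def ray(cam,uv,c=None):
    c=c or r.get_calibration(cam);K=np.array(c["intrinsics"])
    d=np.linalg.inv(K)@np.array([uv[0],uv[1],1.]);d=np.array(c["rotation"])@np.array([d[0],-d[1],-d[2]])
    return np.array(c["eye"]),d/np.linalg.norm(d)
def onz(cam,uv,z,c=None):
    e,d=ray(cam,uv,c);return e+d*(z-e[2])/d[2]
def tri(rays):
    A=sum(np.eye(3)-np.outer(d,d) for e,d in rays);b=sum((np.eye(3)-np.outer(d,d))@e for e,d in rays)
    return np.linalg.solve(A,b)
E
python3 - <<'E'
from h import *
np.set_printoptions(precision=4,suppress=True)
print(r.get_state())
for c in("side","top","wrist"):
    im=r.snapshot(c);cv2.imwrite(f"pics/{c}0.png",im);k=r.get_calibration(c);print(c,k)
for c in("side","top"):
    for t in("curer","lid","lid_edge","hasp","hasp_tip","switchbox","changeover","changeover_tip","heel1","tin","sanding_block","glue_bottle"):
        print(c,t,[(np.round(d["point"],3).tolist(),round(d["confidence"],2)) for d in r.look_for(c,t)])
E
```

```text
pics
{'clock': 0.0, 'q': array([ 1.3648,  0.69  , -0.1945,  1.5663,  0.1573,  0.9025, -0.2151]), 'qd': array([ 0.0003, -0.0018, -0.0005,  0.0004, -0.0002, -0.0006, -0.0004]), 'joint_torque': array([ -0.0001, -52.7555,  -1.2667, -15.3428,  -0.0526,   0.0065,
         0.0002]), 'tool_pos': array([ 0.1482, -0.6066,  0.3019]), 'eef_rot': array([ 0.9928,  0.1196, -0.0002, -0.0009]), 'contact_force': array([ 0.0934, -1.5438,  1.3261]), 'moment': array([-0.0037,  0.0246, -0.045 ]), 'finger_force': 0.0, 'opening': 0.9981625869755277}
side {'intrinsics': array([[509.3596,   0.    , 278.8806],
       [  0.    , 509.3596, 211.5441],
       [  0.    ,   0.    ,   1.    ]]), 'eye': array([0.377 , 0.725 , 0.8848]), 'rotation': array([-0.0317,  0.3775,  0.9222, -0.0769])}
top {'intrinsics': array([[401.0385,   0.    , 284.6303],
       [  0.    , 401.0385, 206.1285],
       [  0.    ,   0.    ,   1.    ]]), 'eye': array([0.3762, 0.0228, 1.0841]), 'rotation': array([-0.0515,  0.0635,  0.7133, -0.6961])}
wrist {'intrinsics': array([[365.2499,   0.    , 282.7531],
       [  0.    , 365.2499, 207.6128]
[... 724 characters left out ...]
 0.027], 0.64), ([0.471, -0.033, 0.028], 0.22)]
side glue_bottle [([0.35, -0.277, 0.082], 0.94)]
top curer [([0.535, 0.301, 0.05], 0.88)]
top lid [([0.543, 0.338, 0.169], 0.71)]
top lid_edge [([0.538, 0.335, 0.165], 0.85)]
top hasp [([0.517, 0.114, 0.097], 0.58)]
top hasp_tip []
top switchbox [([0.532, -0.341, 0.056], 0.98)]
top changeover [([0.532, -0.38, 0.108], 0.5)]
top changeover_tip [([0.539, -0.378, 0.105], 0.82)]
top heel1 [([0.48, -0.154, 0.028], 0.97), ([0.464, -0.045, 0.032], 0.87), ([0.686, -0.059, 0.03], 0.6), ([0.352, -0.159, 0.032], 0.57)]
top tin [([0.582, -0.048, 0.022], 0.86)]
top sanding_block [([0.575, -0.168, 0.029], 0.55)]
top glue_bottle [([0.352, -0.28, 0.103], 0.89)]
```

```bash
sed -i 's/np.array(c\["rotation"\])/R.from_quat(c["rotation"]).as_matrix()/g' h.py; python3 -c "
import cv2,numpy as np
a=cv2.imread('pics/top0.png');cv2.imwrite('pics/top0b.png',cv2.resize(a,(800,600)))
b=cv2.imread('pics/side0.png');cv2.imwrite('pics/side0b.png',cv2.resize(b,(800,600)))"
```

```text
(no output)
```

View pics/top0b.png

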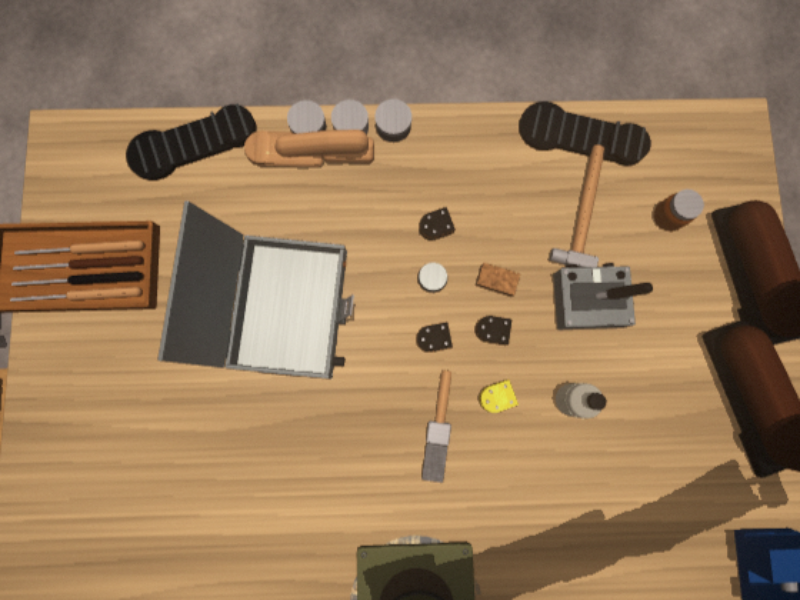

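View pics/side0b.png

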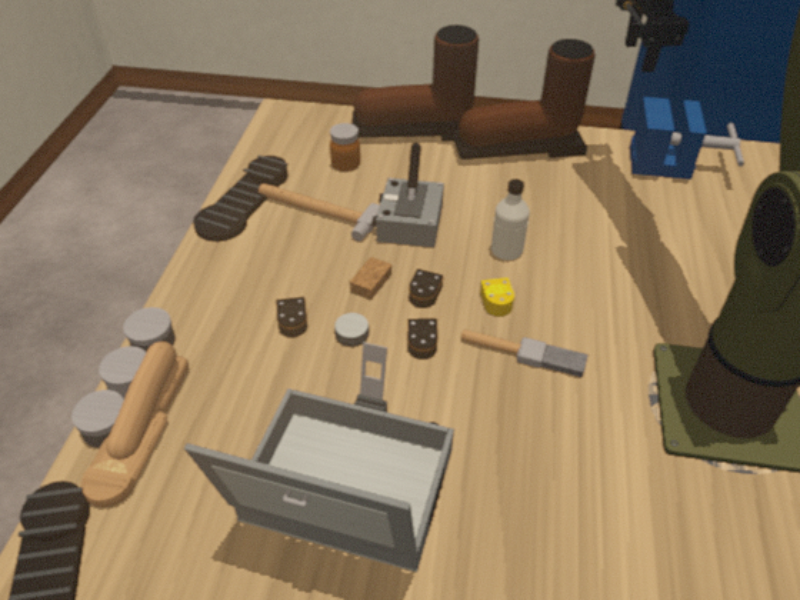

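```bash
cat >> h.py <<'E'
def dshape(z0,z1):
    a=np.linspace(0,np.pi,15)
    o=np.array([[-.024,-.031],[.024,-.031]]+[[.024*np.cos(t),.007+.024*np.sin(t)] for t in a])
    return np.vstack([np.c_[o,np.full(len(o),z)] for z in(z0,z1)])
def boxshape(lx,ly,z0,z1):
    return np.array([[x,y,z] for x in(-lx/2,lx/2) for y in(-ly/2,ly/2) for z in(z0,z1)])
def projn(c,P):
    q=(np.asarray(P)-np.array(c["eye"]))@R.from_quat(c["rotation"]).as_matrix();q=q*[1,-1,-1]
    q=q@np.array(c["intrinsics"]).T;return q[:,:2]/q[:,2:]
def iou(c,P,m,S=8):
    uv=projn(c,P);im=np.zeros(m.shape,np.uint8)
    cv2.fillConvexPoly(im,cv2.convexHull((uv*S).astype(np.int32)),1,shift=3)
    im=im>0;return (im&m).sum()/max(1,(im|m).sum())
def place(shape,p):
    x,y,th=p[:3];Q=np.array(shape,float);Q[:,:2]=Q[:,:2]@np.array([[np.cos(th),np.sin(th)],[-np.sin(th),np.cos(th)]])
    return Q+[x,y,p[3] if len(p)>3 else 0]
from scipy.optimize import minimize
def fit(shape,obs,p0,ths):
    best=None
    for th in ths:
        q0=np.array([p0[0],p0[1],th]);
        f=lambda q:-sum(iou(c,place(shape,q),m) for c,m in obs)/len(obs)
        s=minimize(f,q0,method="Nelder-Mead",options=dict(initial_simplex=[q0,q0+[.01,0,0],q0+[0,.01,0],q0+[0,0,.2]],xatol=1e-4,fatol=1e-4))
        if best is None or s.fun<best.fun: best=s
    return best
E
python3 - <<'E'
from h import *
np.set_printoptions(precision=4,suppress=True)
cal={c:r.get_calibration(c) for c in("top","side")}
S={}
for c in cal:
    r.snapshot(c)
    for t in("heel1","curer","switchbox","tin","sanding_block","lid","hasp","changeover"): S[c,t]=r.silhouettes(c,t)
import pickle;pickle.dump((cal,S),open("sil0.pkl","wb"))
for k,v in S.items():
    print(k,[(round(d["confidence"],2),int(d["pixels"].sum()),np.argwhere(d["pixels"]).mean(0)[::-1].round(0)) for d in v])
a=cv2.imread("pics/top0.png");h=cv2.resize(a[135:300,280:380],None,fx=3.6,fy=3.6,interpolation=cv2.INTER_CUBIC)
b=cv2.resize(a[135:275,105:260],None,fx=2.8,fy=2.8,interpolation=cv2.INTER_CUBIC)
o=np.zeros((600,800,3),np.uint8);o[:594,:360]=h;o[:392,365:799]=b[:, :434];cv2.imwrite("pics/crop1.png",o)
E
```

```text
('top', 'heel1') [(0.94, 459, array([348., 278.])), (0.88, 432, array([345., 231.])), (0.78, 421, array([305., 158.])), (0.61, 399, array([303., 236.])), (0.57, 135, array([241., 215.]))]
('top', 'curer') [(0.75, 12097, array([177., 211.]))]
('top', 'switchbox') [(0.77, 2461, array([417., 208.])), (0.71, 4816, array([140., 203.]))]
('top', 'tin') [(0.62, 313, array([302., 194.]))]
('top', 'sanding_block') [(0.91, 476, array([348., 196.]))]
('top', 'lid') [(0.58, 4835, array([140., 203.]))]
('top', 'hasp') [(0.57, 101, array([241., 216.]))]
('top', 'changeover') [(0.66, 234, array([438., 204.]))]
('side', 'heel1') [(0.79, 547, array([295., 236.])), (0.76, 502, array([203., 221.])), (0.66, 547, array([347., 207.])), (0.64, 520, array([297., 201.]))]
('side', 'curer') [(0.72, 14987, array([238., 331.]))]
('side', 'switchbox') [(0.81, 2203, array([286., 145.])), (0.65, 512, array([245., 230.]))]
('side', 'tin') []
('side', 'sanding_block') [(0.93, 566, array([258., 195.])), (0.52, 594, array([295., 236.]))]
('side', 'lid') [(0.74, 5367, array([216., 350.]))]
('side', 'hasp') [(0.73, 565, array([204., 221.])), (0.6, 678, array([260., 261.]))]
('side', 'changeover') [(0.59, 275, array([289., 119.]))]
```

View pics/crop1.png

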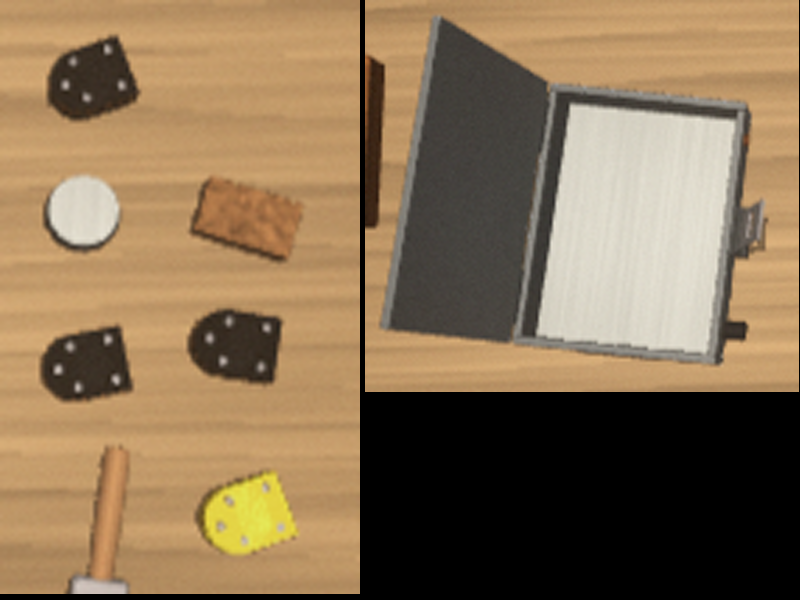

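Run:
```python
from h import *
import pickle
np.set_printoptions(precision=4,suppress=True)
cal,S=pickle.load(open("sil0.pkl","rb"))
def pick(c,t,uv): return min(S[c,t],key=lambda d:np.hypot(*(np.argwhere(d["pixels"]).mean(0)[::-1]-uv)))["pixels"]
for n,ut,us in(("A far",(305,158),(203,221)),("B",(303,236),(295,236)),("C",(345,231),(297,201))):
    obs=[("top",pick("top","heel1",ut)),("side",pick("side","heel1",us))]
    obs=[(cal[c],m) for c,m in obs]
    p=onz("top",ut,.02)
    s=fit(dshape(0,.03),obs,p,(-.4,0,.4))
    z=[-np.mean([iou(c,place(dshape(0,.03),np.r_[s.x,dz]),m) for c,m in obs]) for dz in(-.01,-.005,0,.005,.01)]
    print(n,s.x,s.fun,"dz scan",np.array(z))
obs=[(cal["top"],pick("top","sanding_block",(348,196))),(cal["side"],pick("side","sanding_block",(258,195)))]
print("sand",fit(boxshape(.044,.074,0,.026),obs,onz("top",(348,196),.02),(-.3,0,.3)))
cr=np.array([[555,88],[747,104],[718,360],[516,340]],float);uv=(cr-[365,0])/2.8+[105,135]
P=np.array([onz("top",u,.055) for u in uv]);print(P)
print("sides",[np.linalg.norm(P[i]-P[(i+1)%4]) for i in range(4)],"c",P.mean(0))
ax=(P[0]+P[1]-P[2]-P[3]);ay=P[0]+P[3]-P[1]-P[2]
print("yaw",np.arctan2(ax[1],ax[0]),np.arctan2(-ay[0],ay[1]))
c=P.mean(0);print(uv)
```

```text
A far [ 0.6861 -0.0551  0.3779] -0.8785259058184822 dz scan [-0.7962 -0.8479 -0.8785 -0.865  -0.8124]
B [ 0.4685 -0.0447  0.1678] -0.8916877173714077 dz scan [-0.8225 -0.863  -0.8917 -0.8696 -0.8308]
C [ 0.482  -0.1559 -0.1534] -0.926259901274251 dz scan [-0.82   -0.8814 -0.9263 -0.8944 -0.8403]
sand        message: Optimization terminated successfully.
       success: True
        status: 0
           fun: -0.8870174265878601
             x: [ 5.774e-01 -1.712e-01 -3.539e-01]
           nit: 39
          nfev: 95
 final_simplex: (array([[ 5.774e-01, -1.712e-01, -3.539e-01],
                       [ 5.774e-01, -1.712e-01, -3.538e-01],
                       [ 5.774e-01, -1.712e-01, -3.539e-01],
                       [ 5.774e-01, -1.712e-01, -3.538e-01]]), array([-8.870e-01, -8.870e-01, -8.870e-01, -8.870e-01]))
[[0.6578 0.2946 0.055 ]
 [0.6384 0.1145 0.055 ]
 [0.4007 0.1427 0.055 ]
 [0.4232 0.3252 0.055 ]]
sides [np.float64(0.18112423759862328), np.float64(0.23940452622058245), np.float64(0.18391515965446856), np.float64(0.23656717658104318)] c [0.53   0.2193 0.055 ]
yaw -0.12382120384596701 -0.11524950653493152
[[172.8571 166.4286]
 [241.4286 172.1429]
 [231.0714 263.5714]
 [158.9286 256.4286]]
```

```bash
cat >> h.py <<'E'
def plan(x,y,z,yaw_deg,rot=None):
    """print tool-frame turn, then tool-frame shift after the turn, to reach the world pose (tool down, tool-x at yaw)"""
    s=r.get_state();A=R.from_quat(s["eef_rot"])
    B=rot or R.from_matrix(np.c_[[np.cos(np.radians(yaw_deg)),np.sin(np.radians(yaw_deg)),0],[np.sin(np.radians(yaw_deg)),-np.cos(np.radians(yaw_deg)),0],[0,0,-1]])
    d=B.inv().apply(np.array([x,y,z])-s["tool_pos"])
    print("t",round(s["clock"],2),"pos",np.round(s["tool_pos"],4),"turn",np.round((A.inv()*B).as_rotvec(degrees=True),1),"shift mm",np.round(d*1000,1))
E
python3 - <<'E'
from h import *
# grasp at local y -0.010 ; heel C
x,y,t=0.482,-0.1559,-0.1534
g=np.array([x,y])+(-.010)*np.array([-np.sin(t),np.cos(t)]);print(g)
plan(*g,.20,90+np.degrees(t))
E
```

```text
[ 0.48047201 -0.16578257]
t 2.25 pos [ 0.1484 -0.6071  0.3028] turn [  0.    0.  -67.5] shift mm [486.9 260.7 102.8]
```

Emit:
{"name": "play_rows", "arguments": {
  "translation": [
    [0,0,0],
    [0,0,0],
    [0,0,0],
    [0,0,0],
    [0,0,0],
    [0,0,0],
    [0,0,0],
    [0,0,0],
    [40,20,0],
    [0,0,0]
  ],
  "delta_rot": [
    [0,0,-8.5],
    [0,0,-8.5],
    [0,0,-8.5],
    [0,0,-8.5],
    [0,0,-8.5],
    [0,0,-8.5],
    [0,0,-8.5],
    [0,0,-8],
    [0,0,0],
    [0,0,0]
  ],
  "grip": [0.5,0.5,0.5,0.5,0.5,0.5,0.5,0.5,0.5,0.5],
  "squeeze": 25
}}

```text
clock: 3.5
tool_pos: [0.1884, -0.552, 0.3031]
eef_rot: [0.756, 0.654, 0.002, -0.001]
contact_force: [-0.4, 0.3, -0.5]
opening: 0.748
finger_force: 0.0
```

Run:
```python
from h import *
plan(.4805,-.1658,.20,81.2)
```

```text
t 3.5 pos [ 0.1884 -0.552   0.3031] turn [ 0.1 -0.2  0.5] shift mm [426.4 229.5 103.1]
```

Emit:
{"name": "play_rows", "arguments": {
  "translation": [
    [0.043,0.023,0],
    [0.043,0.023,0],
    [0.043,0.023,0],
    [0.043,0.023,0],
    [0.043,0.023,0],
    [0.043,0.023,0],
    [0.043,0.023,0],
    [0.043,0.023,0],
    [0.043,0.023,0],
    [0.039,0.0225,0],
    [0,0,0.04],
    [0,0,0.04],
    [0,0,0.023],
    [0,0,0],
    [0,0,0]
  ],
  "delta_rot": [
    [0,0,0.5],
    [0,0,0],
    [0,0,0],
    [0,0,0],
    [0,0,0],
    [0,0,0],
    [0,0,0],
    [0,0,0],
    [0,0,0],
    [0,0,0],
    [0,0,0],
    [0,0,0],
    [0,0,0],
    [0,0,0],
    [0,0,0]
  ],
  "grip": [0.5,0.5,0.5,0.5,0.5,0.5,0.5,0.5,0.5,0.5,0.5,0.5,0.5,0.5,0.5]
}}

```text
clock: 5.38
tool_pos: [0.48, -0.1727, 0.2005]
eef_rot: [0.762, 0.648, 0.0, 0.001]
contact_force: [-0.1, 0.2, 0.0]
opening: 0.747
finger_force: 0.0
```

Run:
```python
from h import *
c=r.get_calibration("wrist");im=r.snapshot("wrist");cv2.imwrite("pics/w1.png",im)
for d in r.silhouettes("wrist","heel1"):
    m=d["pixels"];u=np.argwhere(m).mean(0)[::-1];p=onz("wrist",u,.025,c);s=fit(dshape(0,.03),[(c,m)],p,(-.4,0,.4))
    print(round(d["confidence"],2),u,s.x,s.fun)
print(r.get_state()["tool_pos"])
plan(.4805,-.1658,.068,81.2)
```

```text
0.85 [541.96253406  19.59332425] [ 0.68749513 -0.05583962  0.32557373] -0.9952477936184657
0.73 [236.6125768   34.13570654] [ 0.46866424 -0.04519957  0.16966718] -0.9908618527145673
0.62 [117.86230391 209.82126446] [ 0.35581594 -0.15899988  0.30482411] -0.9696829793782702
[ 0.48010353 -0.17270647  0.20089647]
t 5.47 pos [ 0.4801 -0.1727  0.2009] turn [ 0.1  0.  -0.5] shift mm [  6.9  -0.7 132.9]
```

View pics/w1.png

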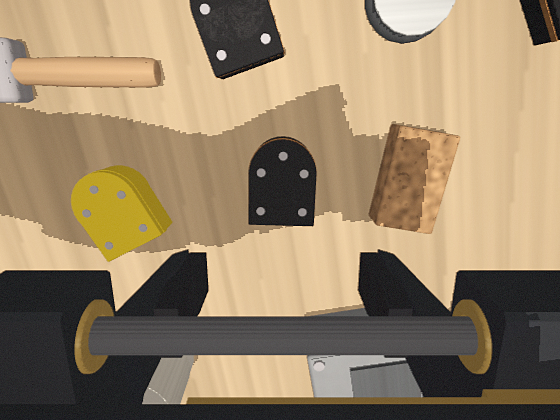

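Run:
```python
from h import *
c=r.get_calibration("wrist");im=cv2.imread("pics/w1.png")
m=(im.max(2)<75).astype(np.uint8);n,l,st,ce=cv2.connectedComponentsWithStats(m)
i=l[185,300];print(st[i]);cnt,_=cv2.findContours((l==i).astype(np.uint8),0,2);mm=np.zeros(m.shape,np.uint8);cv2.drawContours(mm,cnt,-1,1,-1)
s=fit(dshape(0,.03),[(c,mm>0)],(.482,-.156),(-.3,0));print(s.x,s.fun)
x,y,t=s.x;g=np.array([x,y])+(-.010)*np.array([-np.sin(t),np.cos(t)]);print(g);plan(*g,.068,90+np.degrees(t))
```

```text
[ 249  139   67   87 4890]
[ 0.48191491 -0.15867644 -0.19219959] -0.9366247755834829
[ 0.48000472 -0.1684923 ]
t 5.47 pos [ 0.4801 -0.1727  0.2009] turn [0.1 0.  1.7] shift mm [  4.1  -0.9 132.9]
```

Emit:
{"name": "play_rows", "arguments": {
  "translation": [
    [0.004,-0.001,0.033],
    [0,0,0.035],
    [0,0,0.035],
    [0,0,0.02],
    [0,0,0.01],
    [0,0,0],
    [0,0,0],
    [0,0,0],
    [0,0,0],
    [0,0,0]
  ],
  "delta_rot": [
    [0,0,1.5],
    [0,0,0],
    [0,0,0],
    [0,0,0],
    [0,0,0],
    [0,0,0],
    [0,0,0],
    [0,0,0],
    [0,0,0],
    [0,0,0]
  ],
  "grip": [0.5,0.5,0.5,0.5,0.5,0.5,-0.2,-0.2,-0.2,-0.2],
  "squeeze": 25
}}

```text
clock: 6.72
tool_pos: [0.4795, -0.1685, 0.0675]
eef_rot: [0.77, 0.638, 0.0, 0.001]
contact_force: [-0.4, 0.5, 7.4]
opening: 0.544
finger_force: 25.0
```

Run:
```python
from h import *
plan(.52,.08,.30,83.1)
```

```text
t 6.72 pos [ 0.4795 -0.1685  0.0675] turn [ 0.1  0.  -3.9] shift mm [ 251.5   10.4 -232.5]
```

Emit:
{"name": "play_rows", "arguments": {
  "translation": [
    [0,0,-0.01],
    [0,0,-0.03],
    [0,0,-0.04],
    [0,0,-0.04],
    [0,0,-0.04],
    [0,0,-0.04],
    [0,0,-0.0325],
    [0.03,0.001,0],
    [0.04,0.002,0],
    [0.04,0.002,0],
    [0.04,0.002,0],
    [0.04,0.001,0],
    [0.04,0.001,0],
    [0.0215,0.001,0],
    [0,0,0],
    [0,0,0]
  ],
  "delta_rot": [
    [0,0,0],
    [0,0,0],
    [0,0,0],
    [0,0,0],
    [0,0,0],
    [0,0,0],
    [0,0,-4],
    [0,0,0],
    [0,0,0],
    [0,0,0],
    [0,0,0],
    [0,0,0],
    [0,0,0],
    [0,0,0],
    [0,0,0],
    [0,0,0]
  ],
  "grip": [-0.3,-0.3,-0.3,-0.3,-0.3,-0.3,-0.3,-0.3,-0.3,-0.3,-0.3,-0.3,-0.3,-0.3,-0.3,-0.3]
}}

```text
clock: 8.72
tool_pos: [0.518, 0.0787, 0.2991]
eef_rot: [0.748, 0.664, -0.001, 0.0]
contact_force: [0.8, 0.1, -0.6]
opening: 0.542
finger_force: 25.0
```

Run:
```python
from h import *
import pickle
c=r.get_calibration("wrist");im=r.snapshot("wrist");s=r.get_state();pickle.dump((c,s),open("w2.pkl","wb"))
cv2.imwrite("pics/w2.png",im);print(s["tool_pos"],s["opening"])
```

```text
[0.51815132 0.07839949 0.2991307 ] 0.5434743747802916
```

View pics/w2.png

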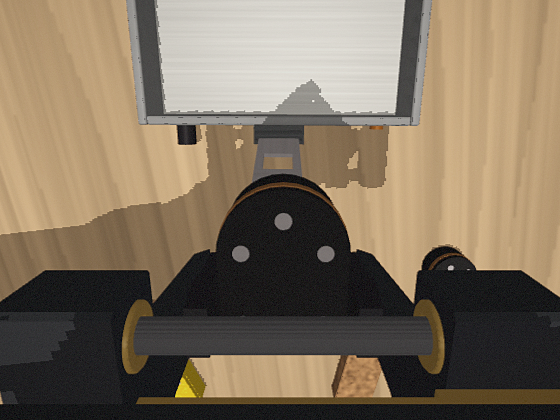

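Run:
```python
from h import *
import pickle
c,s=pickle.load(open("w2.pkl","rb"))
L=onz("wrist",(139,124.5),.055,c);Rr=onz("wrist",(420,124.5),.055,c);d=Rr-L;print(L,Rr,np.linalg.norm(d),np.arctan2(d[1],d[0]))
# box centre guess from side midpoint
th=np.arctan2(d[1],d[0]);mid=(L+Rr)/2;cen=mid+.093*np.array([-np.sin(th),np.cos(th),0]);print("cen",cen)
# side-view check: project corners with cen and th
for cc in("top","side"):
  print(cc,projn(r.get_calibration(cc),place(boxshape(.246,.186,.055,.055)[::2],[cen[0],cen[1],th])).round(1).tolist())
```

```text
[0.39926841 0.14486636 0.055     ] [0.64264122 0.11588918 0.055     ] 0.24509182341249436 -0.11850707218079179
cen [0.53195019 0.22272549 0.055     ]
top [[230.2, 264.3], [157.2, 257.4], [240.9, 170.4], [170.7, 163.8]]
side [[317.3, 299.3], [292.2, 386.4], [200.3, 271.2], [160.6, 349.9]]
```

```bash
cat >> h.py <<'E'
BOX=(.5315,.221,-.119)
def box(bx,by):
    return BOX[0]+bx*np.cos(BOX[2])-by*np.sin(BOX[2]),BOX[1]+bx*np.sin(BOX[2])+by*np.cos(BOX[2])
E
python3 - <<'E'
from h import *
p=box(-.062,-.05);print(p);plan(*p,.075,83.2)
E
```

```text
(np.float64(0.46400250625038875), np.float64(0.17871420643382463))
t 8.78 pos [0.5182 0.0784 0.2991] turn [-0.   0.1 -0.1] shift mm [ 93.2 -65.6 224.1]
```

Emit:
{"name": "play_rows", "arguments": {
  "translation": [
    [0.031,-0.022,0],
    [0.031,-0.022,0],
    [0.031,-0.0215,0],
    [0,0,0.04],
    [0,0,0.04],
    [0,0,0.04],
    [0,0,0.04],
    [0,0,0.03],
    [0,0,0.02],
    [0,0,0.01],
    [0,0,0.004],
    [0,0,0]
  ],
  "delta_rot": [
    [0,0,0],
    [0,0,0],
    [0,0,0],
    [0,0,0],
    [0,0,0],
    [0,0,0],
    [0,0,0],
    [0,0,0],
    [0,0,0],
    [0,0,0],
    [0,0,0],
    [0,0,0]
  ],
  "grip": [-0.3,-0.3,-0.3,-0.3,-0.3,-0.3,-0.3,-0.3,-0.3,-0.3,-0.3,-0.3]
}}

```text
clock: 10.28
tool_pos: [0.4647, 0.1802, 0.0756]
eef_rot: [0.748, 0.664, 0.0, 0.0]
contact_force: [-0.4, -0.1, 0.1]
opening: 0.542
finger_force: 25.0
```

Emit:
{"name": "play_rows", "arguments": {
  "translation": [
    [0,0,0],
    [0,0,0],
    [0,0,0],
    [0,0,-0.01],
    [0,0,-0.03],
    [0,0,-0.045],
    [0,0,-0.045],
    [0,0,-0.045],
    [0,0,-0.045],
    [0,0,0]
  ],
  "delta_rot": [
    [0,0,0],
    [0,0,0],
    [0,0,0],
    [0,0,0],
    [0,0,0],
    [0,0,0],
    [0,0,0],
    [0,0,0],
    [0,0,0],
    [0,0,0]
  ],
  "grip": [0.25,0.25,0.25,0.25,0.25,0.25,0.25,0.25,0.25,0.25]
}}

```text
clock: 11.52
tool_pos: [0.4656, 0.1811, 0.2988]
eef_rot: [0.748, 0.664, 0.003, 0.001]
contact_force: [0.1, -0.6, 0.2]
opening: 0.622
finger_force: 0.0
```

```bash
cat >> h.py <<'E'
def heels(cam,save=None):
    c=r.get_calibration(cam);im=r.snapshot(cam);out=[]
    if save: cv2.imwrite(save,im)
    for d in r.silhouettes(cam,"heel1"):
        m=d["pixels"];v=np.argwhere(m);u=v.mean(0)[::-1]
        col=im[m].mean(0)
        s=fit(dshape(0,.03),[(c,m)],onz(cam,u,.02,c),(-.6,-.2,.2,.6))
        out.append(s.x);print(cam,round(d["confidence"],2),u.round(),"xyyaw",s.x.round(4),round(-s.fun,2),"bgr",col.round())
    return out
E
python3 - <<'E'
from h import *
heels("top","pics/top2.png")
x,y,t=.4687,-.0452,.17
g=np.array([x,y])+(-.010)*np.array([-np.sin(t),np.cos(t)]);print(g);plan(*g,.2,90+np.degrees(t))
E
```

```text
top 0.96 [304. 237.] xyyaw [ 0.4668 -0.0445  0.1248] 0.95 bgr [57. 72. 88.]
top 0.89 [348. 278.] xyyaw [ 0.3563 -0.1594  0.3778] 0.88 bgr [ 89. 227. 237.]
top 0.63 [305. 158.] xyyaw [ 0.6853 -0.054   0.3294] 0.94 bgr [53. 69. 85.]
top 0.47 [438. 204.] xyyaw [ 0.5535 -0.4161  0.4145] 0.43 bgr [47. 58. 70.]
top 0.31 [242. 215.] xyyaw [0.5199 0.1157 0.4937] 0.31 bgr [103. 113. 123.]
[ 0.47039182 -0.05505585]
t 11.62 pos [0.4642 0.1799 0.2955] turn [  0.    0.  -16.5] shift mm [-232.6  -33.6   95.5]
```

Emit:
{"name": "play_rows", "arguments": {
  "translation": [
    [0,0,0],
    [0,0,0],
    [-0.045,-0.006,0],
    [-0.045,-0.007,0],
    [-0.045,-0.007,0],
    [-0.045,-0.007,0],
    [-0.045,-0.007,0.02],
    [-0.008,0,0.035],
    [0,0,0.04],
    [0,0,0],
    [0,0,0]
  ],
  "delta_rot": [
    [0,0,-8],
    [0,0,-8],
    [0,0,0],
    [0,0,0],
    [0,0,0],
    [0,0,0],
    [0,0,0],
    [0,0,0],
    [0,0,0],
    [0,0,0],
    [0,0,0]
  ],
  "grip": [0.6,0.6,0.6,0.6,0.6,0.6,0.6,0.6,0.6,0.6,0.6]
}}

```text
clock: 13.0
tool_pos: [0.4682, -0.0545, 0.2005]
eef_rot: [0.647, 0.762, -0.0, -0.0]
contact_force: [-0.2, -1.0, 0.2]
opening: 0.802
finger_force: 0.0
```

Run:
```python
from h import *
heels("wrist","pics/w3.png")
x,y,t=.4687,-.0452,.165
g=np.array([x,y])+(-.010)*np.array([-np.sin(t),np.cos(t)]);print(g);plan(*g,.068,90+np.degrees(t))
```

```text
wrist 0.82 [121. 279.] xyyaw [ 0.3602 -0.1446 -0.6526] 0.27 bgr [ 39. 155. 180.]
wrist 0.77 [539. 239.] xyyaw [ 0.6939 -0.0482 -1.3464] 0.87 bgr [38. 43. 49.]
wrist 0.74 [286. 192.] xyyaw [ 0.4684 -0.0452  0.1673] 0.98 bgr [39. 40. 43.]
[ 0.47034252 -0.05506418]
t 13.1 pos [ 0.4688 -0.0547  0.2013] turn [ 0.1  0.  -0.2] shift mm [ -0.6   1.4 133.3]
```

Emit:
{"name": "play_rows", "arguments": {
  "translation": [
    [-0.0005,0.0015,0.033],
    [0,0,0.035],
    [0,0,0.035],
    [0,0,0.02],
    [0,0,0.01],
    [0,0,0],
    [0,0,0],
    [0,0,0],
    [0,0,0],
    [0,0,0],
    [0,0,-0.01],
    [0,0,-0.03],
    [0,0,-0.04],
    [0,0,-0.045],
    [0,0,-0.045],
    [0,0,-0.045],
    [0,0,-0.02],
    [0,0,0],
    [0,0,0]
  ],
  "delta_rot": [
    [0,0,0],
    [0,0,0],
    [0,0,0],
    [0,0,0],
    [0,0,0],
    [0,0,0],
    [0,0,0],
    [0,0,0],
    [0,0,0],
    [0,0,0],
    [0,0,0],
    [0,0,0],
    [0,0,0],
    [0,0,0],
    [0,0,0],
    [0,0,0],
    [0,0,8],
    [0,0,8.5],
    [0,0,0]
  ],
  "grip": [0.6,0.6,0.6,0.6,0.6,0.6,-0.3,-0.3,-0.3,-0.3,-0.3,-0.3,-0.3,-0.3,-0.3,-0.3,-0.3,-0.3,-0.3],
  "squeeze": 25
}}

```text
clock: 15.48
tool_pos: [0.4693, -0.0556, 0.3023]
eef_rot: [0.75, 0.661, -0.0, 0.0]
contact_force: [-0.0, -0.1, -0.9]
opening: 0.541
finger_force: 25.0
```

Run:
```python
from h import *
plan(*box(.062,-.05),.075,83.2)
```

```text
t 15.47 pos [ 0.4693 -0.0556  0.3023] turn [-0.   0.1 -0.4] shift mm [232.   91.  227.3]
```

Emit:
{"name": "play_rows", "arguments": {
  "translation": [
    [0.038,0.015,0],
    [0.039,0.015,0],
    [0.039,0.015,0],
    [0.039,0.015,0],
    [0.039,0.015,0],
    [0.038,0.016,0],
    [0,0,0.04],
    [0,0,0.04],
    [0,0,0.04],
    [0,0,0.04],
    [0,0,0.03],
    [0,0,0.02],
    [0,0,0.01],
    [0,0,0.007],
    [0,0,0]
  ],
  "delta_rot": [
    [0,0,-0.4],
    [0,0,0],
    [0,0,0],
    [0,0,0],
    [0,0,0],
    [0,0,0],
    [0,0,0],
    [0,0,0],
    [0,0,0],
    [0,0,0],
    [0,0,0],
    [0,0,0],
    [0,0,0],
    [0,0,0],
    [0,0,0]
  ],
  "grip": [-0.3,-0.3,-0.3,-0.3,-0.3,-0.3,-0.3,-0.3,-0.3,-0.3,-0.3,-0.3,-0.3,-0.3,-0.3]
}}

```text
clock: 17.35
tool_pos: [0.5884, 0.1641, 0.0755]
eef_rot: [0.748, 0.664, 0.0, 0.0]
contact_force: [-0.7, -0.7, -1.2]
opening: 0.542
finger_force: 25.0
```

Emit:
{"name": "play_rows", "arguments": {
  "translation": [
    [0,0,0],
    [0,0,0],
    [0,0,0],
    [0,0,-0.01],
    [0,0,-0.03],
    [0,0,-0.045],
    [0,0,-0.045],
    [0,0,-0.045],
    [0,0,-0.045],
    [0,0,0]
  ],
  "delta_rot": [
    [0,0,0],
    [0,0,0],
    [0,0,0],
    [0,0,0],
    [0,0,0],
    [0,0,0],
    [0,0,0],
    [0,0,0],
    [0,0,0],
    [0,0,0]
  ],
  "grip": [0.25,0.25,0.25,0.25,0.25,0.25,0.25,0.25,0.25,0.25]
}}

```text
clock: 18.6
tool_pos: [0.5896, 0.1652, 0.2998]
eef_rot: [0.748, 0.663, 0.004, 0.001]
contact_force: [0.3, -0.9, -1.3]
opening: 0.627
finger_force: 0.0
```

Run:
```python
from h import *
o=heels("top","pics/top3.png")
x,y,t=.687,-.0555,.33
g=np.array([x,y])+(-.010)*np.array([-np.sin(t),np.cos(t)]);print(g);plan(*g,.2,90+np.degrees(t))
```

```text
top 0.95 [305. 157.] xyyaw [ 0.687  -0.0548  0.3158] 0.96 bgr [57. 72. 88.]
top 0.56 [214. 240.] xyyaw [ 0.4641  0.1939 -0.088 ] 0.9 bgr [69. 79. 85.]
[ 0.69024043 -0.06496042]
t 18.7 pos [0.5879 0.1638 0.2957] turn [  0.    0.  -25.8] shift mm [-249.6   22.7   95.7]
```

Emit:
{"name": "play_rows", "arguments": {
  "translation": [
    [0,0,0],
    [0,0,0],
    [0,0,0],
    [-0.045,0.004,0],
    [-0.045,0.004,0],
    [-0.045,0.004,0],
    [-0.045,0.004,0],
    [-0.045,0.004,0.02],
    [-0.025,0.003,0.035],
    [0,0,0.04],
    [0,0,0],
    [0,0,0]
  ],
  "delta_rot": [
    [0,0,-8.5],
    [0,0,-8.5],
    [0,0,-8.5],
    [0,0,0],
    [0,0,0],
    [0,0,0],
    [0,0,0],
    [0,0,0],
    [0,0,0],
    [0,0,0],
    [0,0,0],
    [0,0,0]
  ],
  "grip": [0.6,0.6,0.6,0.6,0.6,0.6,0.6,0.6,0.6,0.6,0.6,0.6]
}}

```text
clock: 20.2
tool_pos: [0.6901, -0.0645, 0.2009]
eef_rot: [0.583, 0.813, 0.0, -0.0]
contact_force: [1.0, 0.4, 1.1]
opening: 0.798
finger_force: 0.0
```

Run:
```python
from h import *
heels("wrist","pics/w4.png")
x,y,t=.687,-.0555,.33
g=np.array([x,y])+(-.010)*np.array([-np.sin(t),np.cos(t)]);print(g);plan(*g,.068,90+np.degrees(t))
```

```text
wrist 0.84 [282. 193.] xyyaw [ 0.687  -0.0567  0.3295] 0.97 bgr [39. 39. 42.]
[ 0.69024043 -0.06496042]
t 20.3 pos [ 0.6907 -0.0646  0.2021] turn [ 0.2  0.  -0.2] shift mm [ -0.2  -0.5 134.1]
```

Emit:
{"name": "play_rows", "arguments": {
  "translation": [
    [-0.001,-0.0005,0.033],
    [0,0,0.035],
    [0,0,0.035],
    [0,0,0.02],
    [0,0,0.011],
    [0,0,0],
    [0,0,0],
    [0,0,0],
    [0,0,0],
    [0,0,0],
    [0,0,-0.01],
    [0,0,-0.03],
    [0,0,-0.04],
    [0,0,-0.045],
    [0,0,-0.045],
    [0,0,-0.045],
    [0,0,-0.02],
    [0,0,0],
    [0,0,0],
    [0,0,0]
  ],
  "delta_rot": [
    [0,0,0],
    [0,0,0],
    [0,0,0],
    [0,0,0],
    [0,0,0],
    [0,0,0],
    [0,0,0],
    [0,0,0],
    [0,0,0],
    [0,0,0],
    [0,0,0],
    [0,0,0],
    [0,0,0],
    [0,0,0],
    [0,0,0],
    [0,0,0],
    [0,0,8.5],
    [0,0,8.5],
    [0,0,8.5],
    [0,0,0]
  ],
  "grip": [0.6,0.6,0.6,0.6,0.6,0.6,-0.3,-0.3,-0.3,-0.3,-0.3,-0.3,-0.3,-0.3,-0.3,-0.3,-0.3,-0.3,-0.3,-0.3],
  "squeeze": 25
}}

```text
clock: 22.8
tool_pos: [0.6894, -0.0665, 0.3014]
eef_rot: [0.747, 0.664, -0.0, 0.0]
contact_force: [-0.1, 0.3, -0.8]
opening: 0.545
finger_force: 25.0
```

Run:
```python
from h import *
print(r.get_state()["opening"]*88)
heels("wrist","pics/w5.png");heels("top","pics/top4.png")
plan(*box(0,.015),.077,83.2)
a=cv2.imread("pics/w5.png");b=cv2.imread("pics/top4.png")[130:290,90:310]
o=np.zeros((600,800,3),np.uint8);o[:300,:400]=cv2.resize(a,(400,300));o[:300,400:]=cv2.resize(cv2.imread("pics/top4.png"),(400,300))
o[300:,200:600]=cv2.resize(b,(400,300),interpolation=2);cv2.imwrite("pics/comb.png",o)
```

```text
47.96309339504643
wrist 0.96 [282. 252.] xyyaw [ 0.6796 -0.1021 -1.4959] 0.19 bgr [39. 41. 44.]
wrist 0.64 [ 10. 278.] xyyaw [ 0.3458 -0.1425  0.473 ] 0.91 bgr [ 31. 136. 160.]
top 0.83 [215. 240.] xyyaw [ 0.4651  0.1927 -0.1334] 0.98 bgr [ 90. 102. 110.]
top 0.6 [348. 278.] xyyaw [ 0.3566 -0.1566  0.2845] 0.9 bgr [ 91. 221. 234.]
top 0.55 [221. 194.] xyyaw [ 0.5891  0.1774 -0.0782] 0.93 bgr [77. 89. 98.]
t 23.0 pos [ 0.6895 -0.0666  0.3011] turn [-0. -0.  0.] shift mm [ 281.9 -191.   224.1]
```

View pics/comb.png

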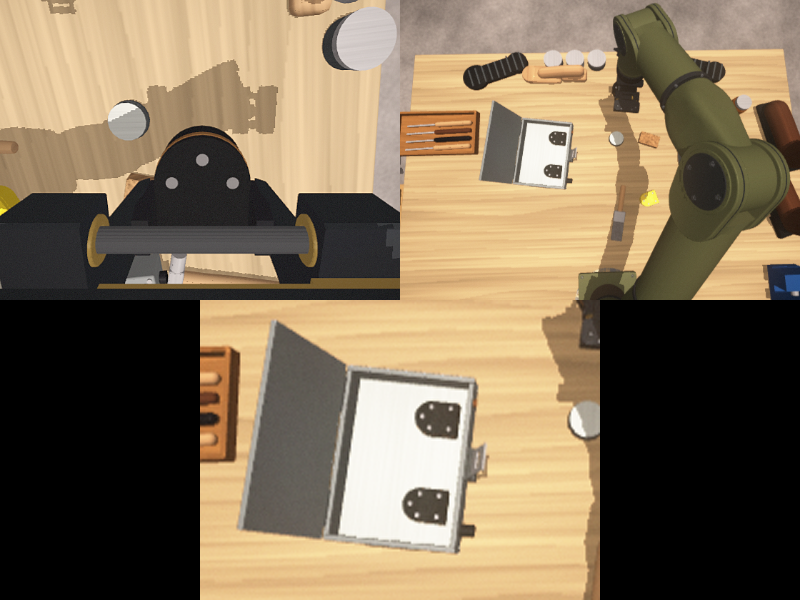

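Emit:
{"name": "play_rows", "arguments": {
  "translation": [
    [0.035,-0.024,0],
    [0.035,-0.024,0],
    [0.035,-0.024,0],
    [0.035,-0.024,0],
    [0.036,-0.024,0],
    [0.036,-0.024,0],
    [0.035,-0.024,0],
    [0.035,-0.023,0],
    [0,0,0],
    [0,0,0.04],
    [0,0,0.04],
    [0,0,0.04],
    [0,0,0.04],
    [0,0,0.03],
    [0,0,0.02],
    [0,0,0.01],
    [0,0,0.005],
    [0,0,0]
  ],
  "delta_rot": [
    [0,0,0],
    [0,0,0],
    [0,0,0],
    [0,0,0],
    [0,0,0],
    [0,0,0],
    [0,0,0],
    [0,0,0],
    [0,0,0],
    [0,0,0],
    [0,0,0],
    [0,0,0],
    [0,0,0],
    [0,0,0],
    [0,0,0],
    [0,0,0],
    [0,0,0],
    [0,0,0]
  ],
  "grip": [-0.3,-0.3,-0.3,-0.3,-0.3,-0.3,-0.3,-0.3,-0.3,-0.3,-0.3,-0.3,-0.3,-0.3,-0.3,-0.3,-0.3,-0.3]
}}

```text
clock: 25.25
tool_pos: [0.5341, 0.2361, 0.0765]
eef_rot: [0.748, 0.664, 0.0, 0.0]
contact_force: [0.4, 0.3, -1.0]
opening: 0.541
finger_force: 25.0
```

Emit:
{"name": "play_rows", "arguments": {
  "translation": [
    [0,0,0],
    [0,0,0],
    [0,0,0],
    [0,0,-0.01],
    [0,0,-0.03],
    [0,0,-0.045],
    [0,0,-0.045],
    [0,0,-0.045],
    [0,0,-0.045],
    [0,0,-0.045],
    [-0.05,0,-0.01],
    [-0.05,0,0],
    [0,0,0],
    [0,0,0]
  ],
  "delta_rot": [
    [0,0,0],
    [0,0,0],
    [0,0,0],
    [0,0,0],
    [0,0,0],
    [0,0,0],
    [0,0,0],
    [0,0,0],
    [0,0,0],
    [0,0,0],
    [0,0,0],
    [0,0,0],
    [0,0,0],
    [0,0,0]
  ],
  "grip": [0.25,0.25,0.25,0.25,0.25,0.25,0.25,0.25,0.25,0.25,-1,-1,-1,-1]
}}

```text
clock: 27.0
tool_pos: [0.5216, 0.1375, 0.3518]
eef_rot: [0.748, 0.664, 0.001, -0.0]
contact_force: [-1.0, 0.5, 0.0]
opening: 0.19
finger_force: 0.0
```

Run:
```python
from h import *
c=r.get_calibration("wrist");im=r.snapshot("wrist");cv2.imwrite("pics/w6.png",im);t=r.snapshot("top");cv2.imwrite("pics/top5.png",t);s=r.snapshot("side");cv2.imwrite("pics/side5.png",s)
ct=r.get_calibration("top");cs=r.get_calibration("side")
def W(bx,by,z): return [*box(bx,by),z]
o=[]
for th in np.arange(1.58,1.86,.04):
    P=np.array([W(sx*.123,.093-.186*np.cos(th)+.008*np.sin(th)*0,.055+.186*np.sin(th)) for sx in(1,-1)])
    print(round(th,2),projn(ct,P).round(1).tolist(),projn(cs,P).round(1).tolist())
o=np.zeros((600,800,3),np.uint8);o[:300,:400]=cv2.resize(im,(400,300));o[:300,400:]=cv2.resize(t[130:280,90:290],(400,300),interpolation=2);o[300:,:400]=cv2.resize(s[210:420,110:390],(400,300),interpolation=2);cv2.imwrite("pics/comb2.png",o)
plan(*box(-.06,.16),.36,83.2)
```

```text
1.58 [[148.0, 141.1], [130.4, 254.3]] [[140.7, 288.7], [294.6, 327.8]]
1.62 [[144.7, 140.8], [126.9, 254.0]] [[138.5, 292.6], [293.3, 332.3]]
1.66 [[141.3, 140.6], [123.4, 253.6]] [[136.3, 296.6], [291.9, 336.8]]
1.7 [[138.1, 140.4], [120.0, 253.3]] [[134.1, 300.8], [290.5, 341.5]]
1.74 [[134.9, 140.2], [116.7, 253.0]] [[131.9, 305.1], [289.1, 346.4]]
1.78 [[131.8, 140.1], [113.5, 252.7]] [[129.8, 309.6], [287.7, 351.4]]
1.82 [[128.8, 140.1], [110.4, 252.4]] [[127.7, 314.2], [286.3, 356.5]]
1.86 [[125.9, 140.1], [107.4, 252.1]] [[125.7, 318.9], [284.9, 361.7]]
t 27.15 pos [0.5216 0.1386 0.3514] turn [ 0.  -0.1  0.1] shift mm [243.1 -59.9  -8.6]
```

View pics/comb2.png

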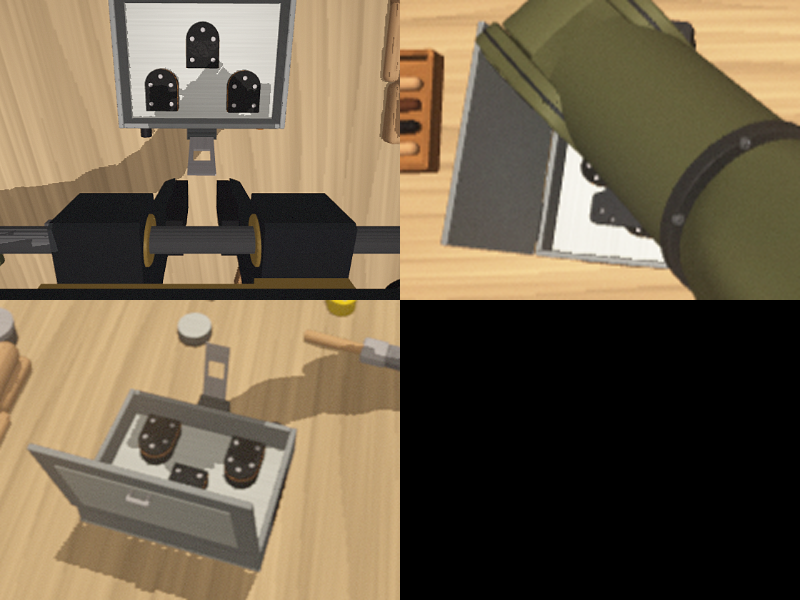

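Emit:
{"name": "play_rows", "arguments": {
  "translation": [
    [0.03,-0.01,-0.01],
    [0.045,-0.01,0],
    [0.045,-0.01,0],
    [0.045,-0.01,0],
    [0.045,-0.01,0],
    [0.048,-0.01,0],
    [0,0,0],
    [0,0,0]
  ],
  "delta_rot": [
    [0,0,0],
    [0,0,0],
    [0,0,0],
    [0,0,0],
    [0,0,0],
    [0,0,0],
    [0,0,0],
    [0,0,0]
  ],
  "grip": [-1,-1,-1,-1,-1,-1,-1,-1]
}}

```text
clock: 28.15
tool_pos: [0.4926, 0.4005, 0.3607]
eef_rot: [0.748, 0.664, -0.0, 0.0]
contact_force: [-0.1, 0.3, -0.2]
opening: 0.005
finger_force: 0.0
```

Run:
```python
from h import *
plan(*box(-.06,.175),.254,83.2);print(r.get_state()["opening"])
```

```text
t 28.15 pos [0.4926 0.4005 0.3607] turn [-0.   0.1  0. ] shift mm [ 1.400e+00 -1.000e-01  1.067e+02]
0.004752951783370157
```

Emit:
{"name": "play_rows", "arguments": {
  "translation": [
    [0.001,0,0.03],
    [0,0,0.04],
    [0,0,0.037],
    [0,0,0],
    [-0.013,0,0],
    [-0.013,0,0],
    [-0.013,0,0],
    [-0.013,0,0],
    [-0.013,0,0],
    [-0.012,0,0.0005],
    [-0.012,0,0.001],
    [-0.011,0,0.001],
    [-0.011,0,0.003],
    [-0.011,0,0.004],
    [-0.011,0,0.0045],
    [0,0,0]
  ],
  "delta_rot": [
    [0,0,0],
    [0,0,0],
    [0,0,0],
    [0,0,0],
    [0,0,0],
    [0,0,0],
    [0,0,0],
    [0,0,0],
    [0,0,0],
    [0,0,0],
    [0,0,0],
    [0,0,0],
    [0,0,0],
    [0,0,0],
    [0,0,0],
    [0,0,0]
  ],
  "grip": [-1,-1,-1,-1,-1,-1,-1,-1,-1,-1,-1,-1,-1,-1,-1,-1]
}}

```text
clock: 30.15
tool_pos: [0.4769, 0.2669, 0.2394]
eef_rot: [0.749, 0.663, -0.002, 0.001]
contact_force: [0.3, 0.1, 0.4]
opening: 0.005
finger_force: 0.0
```

Run:
```python
from h import *
s=r.get_state();print(s["contact_force"]);plan(*box(-.06,.0122),.2202,83.2)
s=r.snapshot("side");cv2.imwrite("pics/side6.png",cv2.resize(s,(800,600)))
```

```text
[0.27832575 0.05099097 0.38972961]
t 30.15 pos [0.4769 0.2669 0.2394] turn [-0.1  0.2 -0.1] shift mm [-26.9  -0.3  19.2]
```

View pics/side6.png

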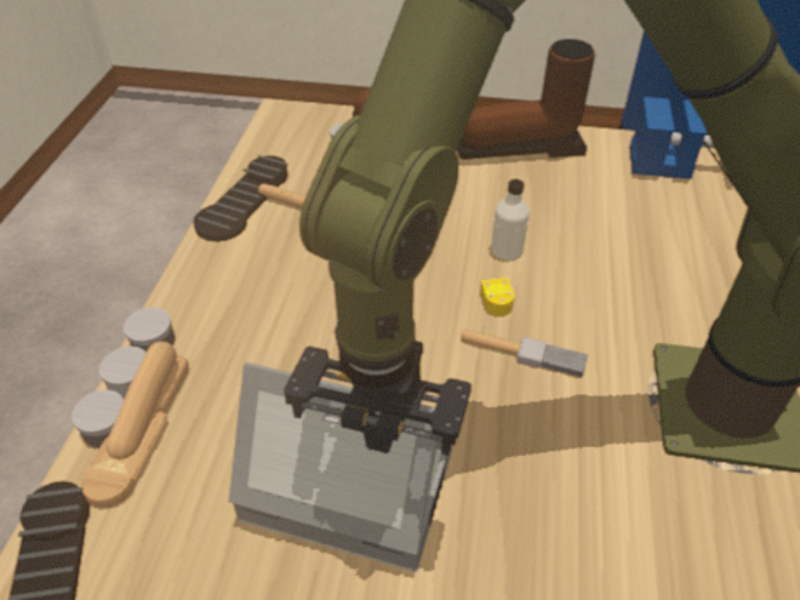

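Emit:
{"name": "play_rows", "arguments": {
  "translation": [
    [-0.009,0,0.0055],
    [-0.009,0,0.0065],
    [-0.009,0,0.007],
    [-0.0085,0,0.008],
    [-0.0075,0,0.009],
    [-0.007,0,0.01],
    [-0.006,0,0.0105],
    [-0.005,0,0.0105],
    [-0.0045,0,0.011],
    [-0.0025,0,0.009],
    [-0.002,0,0.009],
    [-0.001,0,0.008],
    [-0.001,0,0.008],
    [0,0,0.002],
    [0,0,0]
  ],
  "delta_rot": [
    [0,0,0],
    [0,0,0],
    [0,0,0],
    [0,0,0],
    [0,0,0],
    [0,0,0],
    [0,0,0],
    [0,0,0],
    [0,0,0],
    [0,0,0],
    [0,0,0],
    [0,0,0],
    [0,0,0],
    [0,0,0],
    [0,0,0]
  ],
  "grip": [-1,-1,-1,-1,-1,-1,-1,-1,-1,-1,-1,-1,-1,-1,-1]
}}

```text
clock: 32.08
tool_pos: [0.4686, 0.1976, 0.1273]
eef_rot: [0.748, 0.664, 0.0, 0.001]
contact_force: [-3.3, -2.0, 17.0]
opening: 0.006
finger_force: 8.2
```

Emit:
{"name": "play_rows", "arguments": {
  "translation": [
    [0,0,-0.02],
    [0,0,-0.04],
    [0,0,-0.05],
    [0,0,-0.05],
    [-0.02,0.01,-0.01],
    [-0.04,0.017,0],
    [-0.04,0.017,0],
    [-0.035,0.016,0],
    [0,0,0],
    [0,0,0]
  ],
  "delta_rot": [
    [0,0,0],
    [0,0,0],
    [0,0,0],
    [0,0,0],
    [0,0,0],
    [0,0,0],
    [0,0,0],
    [0,0,0],
    [0,0,0],
    [0,0,0]
  ],
  "grip": [-1,-1,-1,-1,-1,-1,-1,-1,-1,-1]
}}

```text
clock: 33.33
tool_pos: [0.512, 0.0574, 0.2961]
eef_rot: [0.748, 0.664, 0.0, -0.0]
contact_force: [-0.2, 0.5, -0.2]
opening: 0.005
finger_force: 0.0
```

Run:
```python
from h import *
plan(*box(0,-.17),.204,83.2)
im=r.snapshot("wrist");s=r.snapshot("side");c=r.get_calibration("side")
for phi in (1.6,1.7,1.8,1.9,2.0): print(phi,projn(c,[[*box(0,-.1+.09*np.cos(phi)),.063+.09*np.sin(phi)]]).round(0))
cw=r.get_calibration("wrist");
L=r.look_for("side","hasp_tip");print([(d["confidence"],d["point"],projn(c,[d["point"]]).round(0)) for d in L])
print("lid",[(d["confidence"],d["point"]) for d in r.look_for("side","lid_edge")], "exp",box(0,-.093))
o=np.zeros((400,800,3),np.uint8);o[:300,:400]=cv2.resize(im,(400,300));o[:,400:]=cv2.resize(s[200:400,150:350],(400,400),interpolation=2);cv2.imwrite("pics/comb3.png",o)
```

```text
t 33.33 pos [0.512  0.0574 0.2961] turn [ 0.  -0.1 -0. ] shift mm [-5.2 -0.1 92.1]
1.6 [[258. 249.]]
1.7 [[259. 246.]]
1.8 [[261. 243.]]
1.9 [[262. 241.]]
2.0 [[264. 239.]]
[(0.95, [0.5193, 0.1079, 0.0969], array([[260., 263.]])), (0.56, [0.5314, 0.2367, 0.0635], array([[240., 328.]]))]
lid [(0.6, [0.5257, 0.2362, 0.0627])] exp (np.float64(0.5204591014764935), np.float64(0.12865770979776583))
```

View pics/comb3.png

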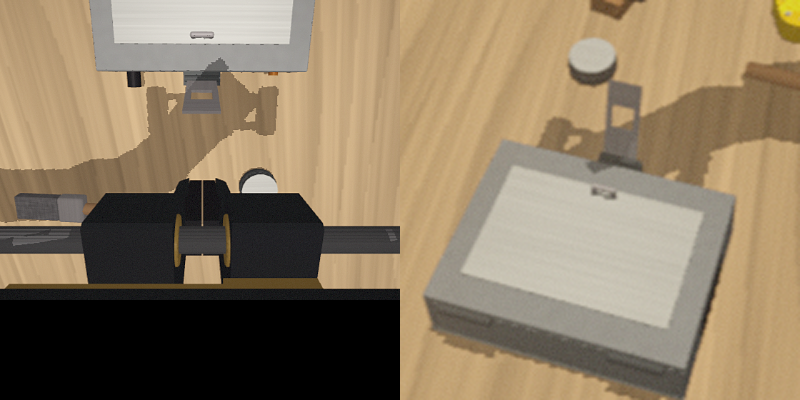

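Emit:
{"name": "play_rows", "arguments": {
  "translation": [
    [-0.005,0,0.03],
    [0,0,0.04],
    [0,0,0.022],
    [0,0,0],
    [0.0145,0,0],
    [0.0145,0,0],
    [0.0145,0,0],
    [0.0145,0,0],
    [0.01,0,0.0005],
    [0.011,0,0.0015],
    [0.01,0,0.003],
    [0.0095,0,0.004],
    [0.009,0,0.005],
    [0.0085,0,0.0065],
    [0.007,0,0.0075],
    [0.006,0,0.008],
    [0,0,0]
  ],
  "delta_rot": [
    [0,0,0],
    [0,0,0],
    [0,0,0],
    [0,0,0],
    [0,0,0],
    [0,0,0],
    [0,0,0],
    [0,0,0],
    [0,0,0],
    [0,0,0],
    [0,0,0],
    [0,0,0],
    [0,0,0],
    [0,0,0],
    [0,0,0],
    [0,0,0],
    [0,0,0]
  ],
  "grip": [-1,-1,-1,-1,-1,-1,-1,-1,-1,-1,-1,-1,-1,-1,-1,-1,-1]
}}

```text
clock: 35.65
tool_pos: [0.5266, 0.1802, 0.1675]
eef_rot: [0.748, 0.664, -0.0, -0.0]
contact_force: [-0.9, -0.3, 0.0]
opening: 0.003
finger_force: 0.0
```

Run:
```python
from h import *
plan(*box(0,-.0305),.13,83.2)
s=r.snapshot("side");cv2.imwrite("pics/side7.png",cv2.resize(s[150:350,150:350],(600,600),interpolation=2))
```

```text
t 35.65 pos [0.5266 0.1802 0.1675] turn [-0.1  0.  -0. ] shift mm [10.6  0.1 37.5]
```

View pics/side7.png

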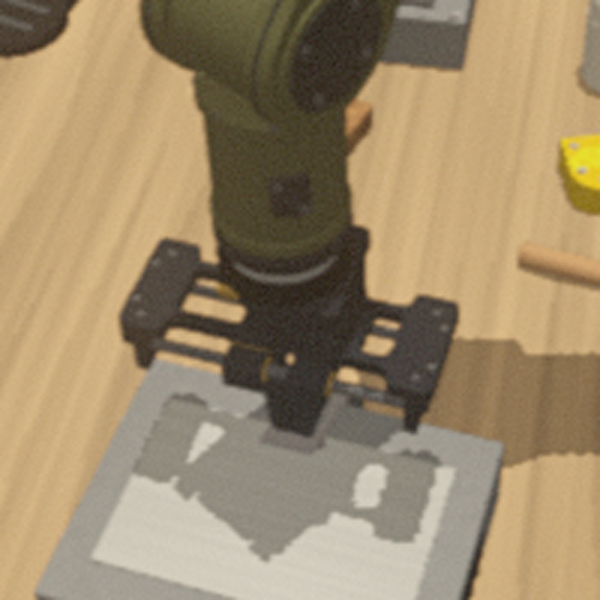

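Hasp is being pushed over, its end under the fingertips at about (293,440); I continue to flat.

Emit:
{"name": "play_rows", "arguments": {
  "translation": [
    [0.005,0,0.009],
    [0.003,0,0.009],
    [0.0015,0,0.009],
    [0.001,0,0.008],
    [0,0,0.0045],
    [0,0,0],
    [0,0,0]
  ],
  "delta_rot": [
    [0,0,0],
    [0,0,0],
    [0,0,0],
    [0,0,0],
    [0,0,0],
    [0,0,0],
    [0,0,0]
  ],
  "grip": [-1,-1,-1,-1,-1,-1,-1]
}}

```text
clock: 36.58
tool_pos: [0.5281, 0.1903, 0.1317]
eef_rot: [0.748, 0.664, 0.001, 0.001]
contact_force: [-6.2, -2.3, 29.2]
opening: 0.004
finger_force: 14.7
```

Emit:
{"name": "play_rows", "arguments": {
  "translation": [
    [0,0,-0.01],
    [0,0,-0.03],
    [0,0,-0.05],
    [0,0,-0.05],
    [-0.03,0,-0.05],
    [-0.05,0,0],
    [-0.05,0,0],
    [-0.05,0,0],
    [-0.05,0,0],
    [0,0,0],
    [0,0,0]
  ],
  "delta_rot": [
    [0,0,0],
    [0,0,0],
    [0,0,0],
    [0,0,0],
    [0,0,0],
    [0,0,0],
    [0,0,0],
    [0,0,0],
    [0,0,0],
    [0,0,0],
    [0,0,0]
  ],
  "grip": [-1,-1,-1,-1,-1,-1,-1,-1,-1,-1,-1]
}}

```text
clock: 37.95
tool_pos: [0.5007, -0.0378, 0.3186]
eef_rot: [0.748, 0.664, 0.0, -0.0]
contact_force: [0.2, 0.7, 0.5]
opening: 0.001
finger_force: 0.0
```

Run:
```python
from h import *
import pickle
np.set_printoptions(precision=4,suppress=True)
w=r.snapshot("wrist");cv2.imwrite("pics/w8.png",w)
cal,S=pickle.load(open("sil0.pkl","rb"))
obs=[(cal["top"],S["top","switchbox"][0]["pixels"]),(cal["side"],S["side","switchbox"][0]["pixels"])]
s=fit(boxshape(.11,.13,0,.055),obs,(.53,-.32),(-.2,0,.2));print(s.x,s.fun)
x,y,t=s.x;R2=np.array([[np.cos(t),-np.sin(t)],[np.sin(t),np.cos(t)]])
tip=lambda a:[*(np.array([x,y])+R2@[0,.105*np.sin(a)]),.055+.105*np.cos(a)]
for c in("top","side"):
    print(c,"lever tip exp px",projn(cal[c],[tip(-.7)]).round(1),"corners top",projn(cal[c],place(boxshape(.11,.13,.055,.055)[::2],s.x)).round(0).tolist())
    v=np.argwhere(S[c,"changeover"][0]["pixels"]);print(" lever mask x",v[:,1].min(),v[:,1].max(),"y",v[:,0].min(),v[:,0].max())
print(r.get_state()["tool_pos"])
a=cv2.imread("pics/top0.png")[170:250,370:470];b=cv2.imread("pics/side0.png")[80:190,230:360]
o=np.zeros((600,800,3),np.uint8);o[:300,:400]=cv2.resize(w,(400,300));o[:300,400:775]=cv2.resize(a,(375,300),interpolation=2);o[300:,400:754]=cv2.resize(b,(354,300),interpolation=2);cv2.imwrite("pics/comb4.png",o)
```

```text
[ 0.5364 -0.3482  0.016 ] -0.885107973155911
top lever tip exp px [[458.3 199.9]] corners top [[446.0, 226.0], [396.0, 228.0], [441.0, 185.0], [393.0, 187.0]]
 lever mask x 418 455 y 199 209
side lever tip exp px [[290.7  99.4]] corners top [[310.0, 127.0], [305.0, 157.0], [270.0, 123.0], [262.0, 153.0]]
 lever mask x 284 294 y 100 139
[ 0.5009 -0.0371  0.3187]
```

View pics/comb4.png

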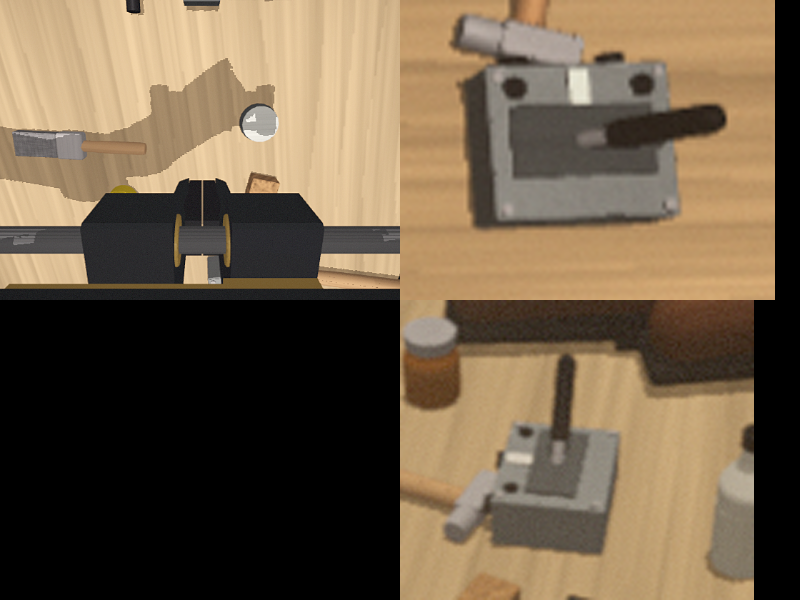

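Run:
```python
from h import *
plan(.535,-.462,.30,91)
s=r.snapshot("side")
for n in("hasp","lid"):
    d=r.silhouettes("side",n);print(n,[(round(e["confidence"],2),np.argwhere(e["pixels"]).mean(0)[::-1].round()) for e in d])
cv2.imwrite("pics/hasp.png",cv2.resize(s[220:390,140:340],(800,600),interpolation=2))
```

```text
t 38.0 pos [ 0.5009 -0.0371  0.3187] turn [ 0.  -0.1 -7.8] shift mm [-425.5   26.7   18.7]
hasp [(0.66, array([252., 296.]))]
lid [(0.85, array([242., 327.]))]
```

View pics/hasp.png

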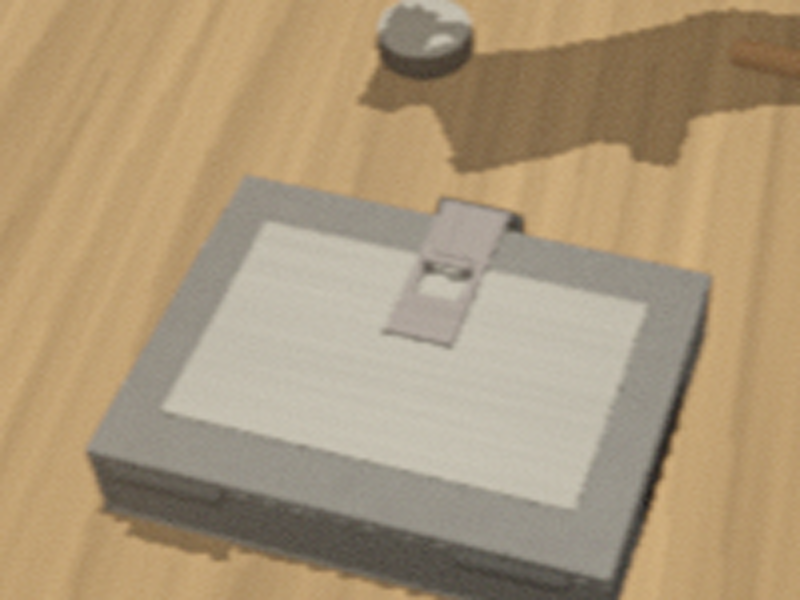

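Lid shut and the hasp lies flat with the catch through its slot (445,270). On to the switch.

Emit:
{"name": "play_rows", "arguments": {
  "translation": [
    [-0.03,0,0],
    [-0.04,0.003,0],
    [-0.04,0.003,0],
    [-0.04,0.003,0],
    [-0.04,0.003,0],
    [-0.04,0.003,0],
    [-0.04,0.003,0],
    [-0.04,0.003,0],
    [-0.04,0.003,0],
    [-0.04,0.002,0],
    [-0.035,0.001,0],
    [0,0,0],
    [0,0,0]
  ],
  "delta_rot": [
    [0,0,-7.8],
    [0,0,0],
    [0,0,0],
    [0,0,0],
    [0,0,0],
    [0,0,0],
    [0,0,0],
    [0,0,0],
    [0,0,0],
    [0,0,0],
    [0,0,0],
    [0,0,0],
    [0,0,0]
  ],
  "grip": [-1,-1,-1,-1,-1,-1,-1,-1,-1,-1,-1,-1,-1]
}}

```text
clock: 39.78
tool_pos: [0.5315, -0.4607, 0.3186]
eef_rot: [0.7, 0.714, 0.001, -0.0]
contact_force: [1.0, 0.7, -0.2]
opening: 0.011
finger_force: 0.0
```

Run:
```python
from h import *
plan(.535,-.462,.179,91)
c=r.get_calibration("wrist");w=r.snapshot("wrist");cv2.imwrite("pics/w9.png",cv2.resize(w,(800,600)))
for t in("changeover_tip","changeover","switchbox"): print(t,[(round(d["confidence"],2),np.round(d["point"],3)) for d in r.look_for("wrist",t)])
for P in ([.535,-.344-.0676,.135],[.535,-.344,.055]): print(projn(c,[P])*800/560)
```

```text
t 39.77 pos [ 0.5315 -0.4607  0.3186] turn [ 0.  -0.1  0.1] shift mm [ -1.4   3.5 139.6]
changeover_tip [(0.75, array([ 0.539, -0.387,  0.121]))]
changeover [(0.77, array([ 0.536, -0.383,  0.115]))]
switchbox [(0.87, array([ 0.538, -0.352,  0.061]))]
[[413.33512717 191.86947564]]
[[413.76186907  69.21069906]]
```

View pics/w9.png

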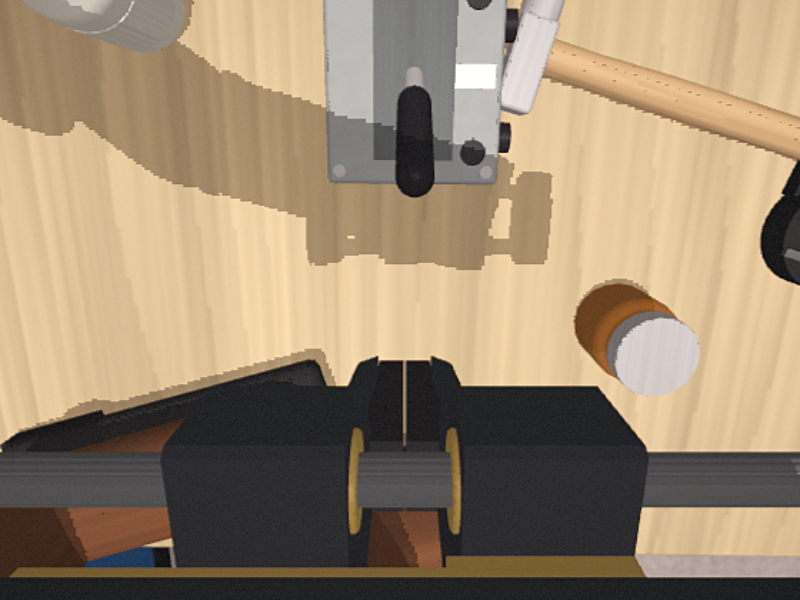

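Run:
```python
from h import *
for n,u,z in(("boot sole corner",(325,362),0.01),("sole left",(10,440),.01),("jar lid",(657,355),.08),("box edge",(413,183),.055),("levertip",(414,187),.135)):
    print(n,onz("wrist",np.array(u)*.7,z).round(3))
for n,u,z in(("boot1 NW",(712,212),.12),("boot1 W",(705,335),0.05),("boot top",(750,215),.1),("boot1 W",(755,340),0.02)): print(n,onz("top",np.array(u)*.7,z).round(3))
print(r.get_state()["tool_pos"])
```

```text
boot sole corner [ 0.469 -0.559  0.01 ]
sole left [ 0.201 -0.636  0.01 ]
jar lid [ 0.7  -0.52  0.08]
box edge [ 0.536 -0.413  0.055]
levertip [ 0.535 -0.41   0.135]
boot1 NW [ 0.669 -0.537  0.12 ]
boot1 W [ 0.458 -0.539  0.05 ]
boot top [ 0.668 -0.617  0.1  ]
boot1 W [ 0.449 -0.649  0.02 ]
[ 0.53121428 -0.46109703  0.31909292]
```

Emit:
{"name": "play_rows", "arguments": {
  "translation": [
    [0,0.0035,0.04],
    [0,0,0.045],
    [0,0,0.04],
    [0,0,0.015],
    [0,0,0],
    [0.01,0,0],
    [0.01,0,0],
    [0.01,0,0],
    [0.008,0,0],
    [0.008,0,0],
    [0.008,0,0],
    [0.008,0,0],
    [0.008,0,0],
    [0.008,0,0],
    [0.007,0,0],
    [0.005,0,0],
    [0.003,0,0],
    [0.002,0,0],
    [0,0,0],
    [0,0,0]
  ],
  "delta_rot": [
    [0,0,0],
    [0,0,0],
    [0,0,0],
    [0,0,0],
    [0,0,0],
    [0,0,0],
    [0,0,0],
    [0,0,0],
    [0,0,0],
    [0,0,0],
    [0,0,0],
    [0,0,0],
    [0,0,0],
    [0,0,0],
    [0,0,0],
    [0,0,0],
    [0,0,0],
    [0,0,0],
    [0,0,0],
    [0,0,0]
  ],
  "grip": [-1,-1,-1,-1,-1,-1,-1,-1,-1,-1,-1,-1,-1,-1,-1,-1,-1,-1,-1,-1]
}}

```text
clock: 42.48
tool_pos: [0.5325, -0.3673, 0.1785]
eef_rot: [0.701, 0.713, 0.0, -0.0]
contact_force: [0.7, -0.5, 0.3]
opening: 0.003
finger_force: 0.2
```

Run:
```python
from h import *
s=r.get_state();print(s["tool_pos"],s["contact_force"])
o=np.zeros((400,800,3),np.uint8)
w=r.snapshot("wrist");t=r.snapshot("side");o[:300,:400]=cv2.resize(w,(400,300));o[:,400:]=cv2.resize(t[70:190,230:350],(400,400),interpolation=2);cv2.imwrite("pics/comb5.png",o)
c=r.get_calibration("side")
for a in(-.2,-.1,0,.1,.2):print(a,projn(c,[[.536,-.345+.105*np.sin(a),.055+.105*np.cos(a)]]).round(1),projn(r.get_calibration("wrist"),[[.536,-.345+.105*np.sin(a),.055+.105*np.cos(a)]]).round(1))
print([(d["confidence"],d["point"]) for d in r.look_for("wrist","changeover_tip")])
```

```text
[ 0.53249709 -0.36731638  0.17853472] [ 0.72700705 -0.45068112  0.29224747]
-0.2 [[288.5 102.7]] [[294.5 325. ]]
-0.1 [[287.9 104.4]] [[295.5 298.8]]
0 [[287.3 106.6]] [[296.5 268.6]]
0.1 [[286.6 109.1]] [[297.4 235.3]]
0.2 [[285.9 112. ]] [[298.2 199.9]]
[(0.9, [0.534, -0.341, 0.1519])]
```

View pics/comb5.png

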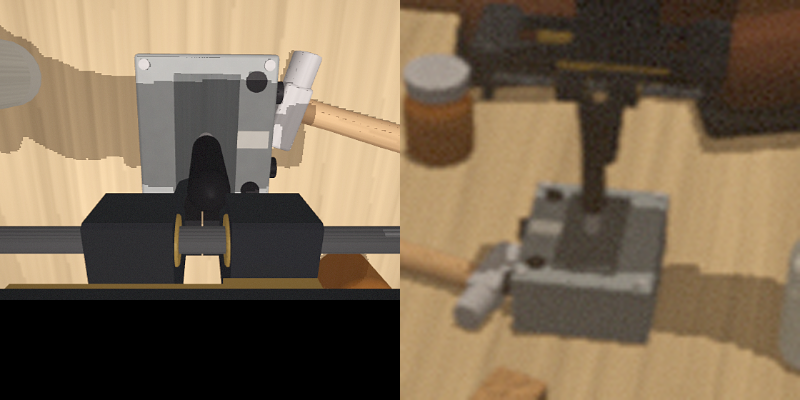

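Run:
```python
from h import *
print(onz("wrist",(292,76),.055),onz("wrist",(200,268),.055),onz("wrist",(293,266),.16))
```

```text
[ 0.53566962 -0.28321293  0.055     ] [ 0.48179165 -0.39551841  0.055     ] [ 0.53491824 -0.34417045  0.16      ]
```

Emit:
{"name": "play_rows", "arguments": {
  "translation": [
    [0,0,0],
    [0,0,0],
    [0,0,0],
    [0,0,0],
    [0,0,0],
    [0,0,0],
    [0,0,0],
    [0,0,0],
    [0,0,0],
    [0,0,0],
    [0,0,0],
    [0,0,0],
    [0,0,0],
    [0,0,0],
    [0,0,0],
    [0,0,0],
    [0,0,0],
    [0,0,0],
    [0,0,0],
    [0,0,0]
  ],
  "delta_rot": [
    [0,0,0],
    [0,0,0],
    [0,0,0],
    [0,0,0],
    [0,0,0],
    [0,0,0],
    [0,0,0],
    [0,0,0],
    [0,0,0],
    [0,0,0],
    [0,0,0],
    [0,0,0],
    [0,0,0],
    [0,0,0],
    [0,0,0],
    [0,0,0],
    [0,0,0],
    [0,0,0],
    [0,0,0],
    [0,0,0]
  ],
  "grip": [-1,-1,-1,-1,-1,-1,-1,-1,-1,-1,-1,-1,-1,-1,-1,-1,-1,-1,-1,-1]
}}

```text
clock: 45.12
tool_pos: [0.5325, -0.3676, 0.1787]
eef_rot: [0.701, 0.713, -0.0, 0.0]
contact_force: [0.2, -0.8, -0.3]
opening: 0.002
finger_force: 0.0
```

Emit:
{"name": "play_rows", "arguments": {
  "translation": [
    [0.005,0,0],
    [0.007,0,0],
    [0.007,0,0],
    [0.007,0,0],
    [0.007,0,0],
    [0.007,0,0],
    [0.005,0,0],
    [0.003,0,0],
    [0,0,0],
    [0,0,0]
  ],
  "delta_rot": [
    [0,0,0],
    [0,0,0],
    [0,0,0],
    [0,0,0],
    [0,0,0],
    [0,0,0],
    [0,0,0],
    [0,0,0],
    [0,0,0],
    [0,0,0]
  ],
  "grip": [-1,-1,-1,-1,-1,-1,-1,-1,-1,-1]
}}

```text
clock: 46.38
tool_pos: [0.5318, -0.3193, 0.1787]
eef_rot: [0.701, 0.713, 0.0, -0.0]
contact_force: [-0.5, -0.2, -0.6]
opening: 0.007
finger_force: 0.1
```

Emit:
{"name": "play_rows", "arguments": {
  "translation": [
    [0.002,0,0],
    [0.002,0,0],
    [0.001,0,0],
    [0.001,0,0],
    [0,0,0]
  ],
  "delta_rot": [
    [0,0,0],
    [0,0,0],
    [0,0,0],
    [0,0,0],
    [0,0,0]
  ],
  "grip": [-1,-1,-1,-1,-1]
}}

```text
clock: 47.0
tool_pos: [0.5316, -0.317, 0.179]
eef_rot: [0.702, 0.712, -0.002, 0.002]
contact_force: [-0.2, -6.7, 0.3]
opening: 0.003
finger_force: 2.9
```

Emit:
{"name": "play_rows", "arguments": {
  "translation": [
    [-0.02,0,0],
    [-0.03,0,0],
    [-0.02,0,0],
    [0,0,-0.04],
    [0,0,-0.05],
    [0,0,-0.05],
    [0,0,0],
    [0,0,0]
  ],
  "delta_rot": [
    [0,0,0],
    [0,0,0],
    [0,0,0],
    [0,0,0],
    [0,0,0],
    [0,0,0],
    [0,0,0],
    [0,0,0]
  ],
  "grip": [-1,-1,-1,-1,-1,-1,-1,-1]
}}

```text
clock: 48.0
tool_pos: [0.5324, -0.383, 0.3181]
eef_rot: [0.701, 0.713, -0.0, -0.001]
contact_force: [0.1, -0.0, -0.0]
opening: 0.007
finger_force: 0.0
```

Run:
```python
from h import *
s=r.get_state();print(s["tool_pos"],s["contact_force"])
t=r.snapshot("side");w=r.snapshot("wrist");c=r.get_calibration("wrist")
for a in(.4,.5,.6,.7):print(a,projn(c,[[.536,-.347+.105*np.sin(a),.055+.105*np.cos(a)]]).round(1)*400/560)
o=np.zeros((400,800,3),np.uint8);o[:300,:400]=cv2.resize(w,(400,300));o[:300,400:]=cv2.resize(t,(400,300));cv2.imwrite("pics/comb6.png",o)
```

```text
[ 0.53239236 -0.38298146  0.31809657] [ 0.05020155 -0.02270355 -0.00080923]
0.4 [[208.71428571  66.14285714]]
0.5 [[208.85714286  55.42857143]]
0.6 [[208.92857143  45.57142857]]
0.7 [[209.          36.78571429]]
```

View pics/comb6.png

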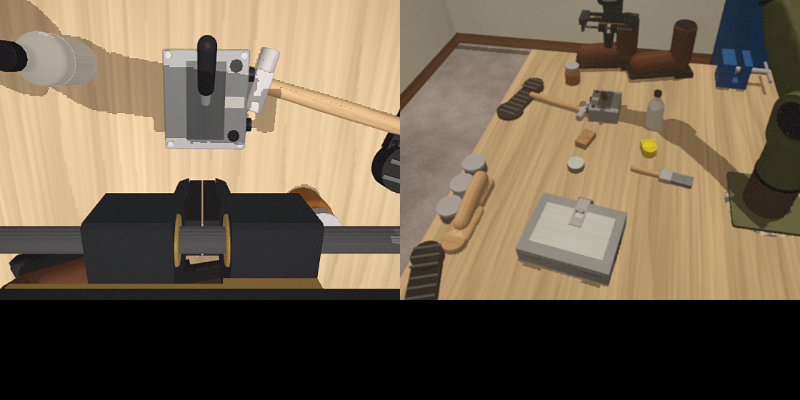

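The lever's end is at about (207,40), close to where 0.7 rad would put it. The lid is shut, the hasp is flat on its catch at (580,210), and the bottle is standing. I'm handing in.

```bash
python3 -c "
from plant import r
print(r.finish_job())"
```

```text
the job is handed in; nothing more can be done
None
```

The job is handed in at about 48 s: all three heel blocks lie flat in the curing box, the lid is shut with the hasp over its catch, the lever stood upright for over two seconds before going fully left, and the glue bottle is still standing; no verdict came back.

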